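# Set up the folding carving rest and lay the relief panel on it

### The arm

A 6-joint arm with a two-finger parallel gripper is mounted at the origin on the work surface. World frame = base frame: x ahead of the robot, y to its left, z up, the work surface at z = 0. Lengths are in mm, angles in rad, forces in N, time in s.
With the tool pointing down it reaches from about 400 to 925 mm from the base axis. Payload 3.4 kg.
Tool frame: the origin (TCP) lies at the very end of the fingers, on their centre line; the grasp point (between the pads) lies robot.pinch_z behind it (robot.pinch_z is the distance from the TCP to the grasp point, in mm); y points along the fingers, x is the direction in which the jaws open and shut, and the axes are right-handed (so a half turn about y gives the same grasp; the last joint's range is limited). The gripper opens to 85 mm and grips with 20 to 120 N. Pads are 22 mm wide; open, the fingers measure 114 mm over their backs; the gripper's body (76 mm by 85 mm) begins 54 mm behind the grasp point. The pads swing forward as they close: fully open they stand 13 mm farther back than shut.
Start: joints at [-1.298, 0.307, 1.506, -0, 1.328, -0.073], TCP at [195.413, -540.782, 231.305] pointing down, gripper open.
Joint ranges: [-3.12, 3.12], [-1.05, 2.28], [0.14, 2.33], [-1.42, 4.57], [0.1, 2.73], [-2.68, 2.68]. Speed limits (rad/s): [2.57, 2.57, 3.14, 3.14, 3.14, 3.14].

### API

Orientations are given as a rotation vector (axis times angle).
In Python, from workcell import robot gives the robot as it stands. Calls block until the motion is done:
- robot.move_ptp(position, orientation): joint-space move of the TCP to a pose.
- robot.move_linear(position, v=150, rot=None): straight line of the TCP; rot=None keeps the orientation; v is the mean speed in mm/s.
- robot.set_joints(angles): joint-space move.
- robot.grip(opening, effort=None): finger opening in mm; effort is the grip in N (None keeps the last); returns when the fingers have stopped.
- robot.dwell(seconds).
- robot.inverse_kinematics(position, orientation): joint angles nearest the present ones, or None.
- robot.read_camera(name): name is "side" or "top" or "wrist"; returns a dict with "frame" (384x512x3 uint8, red, green, blue), "fx", "fy", "cx", "cy" (pixels), "cam_to_world" (4x4, takes a point from camera to world coordinates); the wrist camera has in their place "T_tool_cam" (4x4, takes a point from camera to tool coordinates, whose origin is the TCP and whose axes are the tool frame's). Camera axes: x right, y down, z forward; pixel columns grow to the right and rows downward; lengths in mm; the calibration is good to about 2 mm. A picture is of the moment at which its call begins: read the wrist's pose just before it. There is no depth.
A pose or a line that the arm cannot do raises robot.MotionError and nothing moves.
- robot.hand_in(): hands the job in, once; it reports no verdict.
Trained networks look in a picture, given as the dict that the camera call returned (one of the last four; its "shot" number tells which), for a name from the list of things; names that differ only in an ending like _2 or _b are one class to them, and where a whole thing is asked for, a point or a joint stands for the part that bears it (a point fixed in the world has none). Each returns a list of dicts, best first, with "p" (0 to 1); they miss things now and then, are a little off and sometimes report something else, mostly with a low value. They report only what shows in the picture. A call takes as long as a camera call. They do not tell look-alikes from the thing itself.
- robot.recognise(picture, query): "bbox" ([centre column, centre row, width, height] in pixels, round what is visible of it).
Readings, each from a call of its own:
- robot.current_t(): time.
- robot.current_joint_pos(): joint angles.
- robot.current_joint_vel(): joint speeds.
- robot.current_joint_torque(): joint torques, N m.
- robot.current_eef_pos(): TCP position.
- robot.current_ee_rot(): TCP orientation.
- robot.current_force(): force on the tool from outside, world axes, zero at the start.
- robot.current_torque(): the same for the moment, N m.
- robot.current_width(): finger opening in mm.
Only numpy, scipy, OpenCV 4.12 (cv2) and the standard library are available. Lean on these libraries where they do the work, as an engineer would, in place of code of your own. Each camera call takes 0.05 s, during which the arm holds its last target.

### The job

Set up the carver's rest: push its folded prop leg out fully against its stop, then, with the mallet only, knock the pin that stands up from the leg down flush with the leg's top. Stand the mallet on its head again in the middle of its cork pad, then lay the plaster relief panel on the rest, carving up and level, squared up lengthwise with one end over the block and the other over the leg's end. Set the panel down rather than dropping it, let go of everything, and leave the other things on the bench where they are.

Things in the scene. Friction and masses are not known exactly. Their poses are not given: they have to be found in the camera images.
- rest: Folding work rest of light wood, fixed to the bench. Origin: centre of the underside of its block, at bench height; z up. The block is 60 (x) x 120 (y) x 60 mm high. In front of it (its -x side, towards the robot) lies a plate 16 mm high that reaches to x = -180 mm and spans y = -60 to +90 mm, with a 20 mm wide groove along y = 0. The leg turns about a vertical hinge at x = -46, y = 0 mm.
- leg (a joint): Angle of the prop leg about its vertical hinge, rad. 0: folded, pointing along the rest's +y beside the block's front face, its end standing 60 mm out past the block's end; it grows as the leg swings (anticlockwise seen from above) to point along the rest's -x, where it meets its stop at 1.571. Stiff hinge (0.15 N m): the leg stays where it is left. To open it, push on the side that faces the block (+x side when folded) near its free end.
- leg_end (a point): Middle of the end face of the prop leg, 120 mm from the hinge axis. The leg is a wooden bar 24 mm wide, its underside 18 mm and its top 60 mm above the bench, level with the block's top. The y axis of this point points along the leg away from the hinge.
- pin (a joint): How far the locking pin has been driven down, m. 0: up, its head standing 16 mm above the leg's top; 0.016: flush with the leg's top. The pin is lightly sprung but held by friction: it takes 5 to 8 N, stays where it is driven, and can go down only when the leg is out against its stop, where it enters the groove in the plate.
- pin_top (a point): Centre of the top of the pin's round steel head (16 mm diameter). The pin stands upright in the leg, 75 mm from the hinge axis; top 76 mm above the bench when up.
- mallet_head (a point): Centre of the head of the joiner's mallet (320 g nominal). The head is 50 (x) x 56 (y) x 70 mm (z); its striking faces are the top and bottom (z) ones. The mallet stands on one face on the cork pad with its handle level. The handle leaves the head along this point's +x, 20 mm wide, 24 mm high, at mid-height of the head, its end 145 mm from the head's centre. The head outweighs the handle, so hold it close to the head.
- mallet_grip (a point): Point on the handle's centre line 50 mm from the head's centre (25 mm from the head's side), a good place to hold it; 39 mm above the bench as it stands.
- pad: Square cork pad fixed to the bench, 150 x 150 x 4 mm, to the robot's left or right; origin at the centre of its underside. The mallet stands near its middle.
- panel_center (a point): Centre of the plaster relief panel (420 g nominal), half-way up. The slab is 190 (x) x 100 (y) x 14 mm; in the middle of its top stands the carved boss, a straight-sided rib 80 mm long (x), 34 mm wide (y) and 30 mm high, with rounded ends; whole height 44 mm, so this point lies 22 mm above the panel's underside. Hold it by the rib's long sides. It starts flat on the bench on the other side from the pad.
- file: Bystander: loose flat file with a dark handle, 160 x 20 x 14 mm, beside the work rest. Origin at the underside.
- offcut: Bystander: loose white plaster offcut, 40 x 80 x 20 mm, behind the rest's block. Origin at the underside.
- jar: Bystander: loose jar, 64 mm across, 75 mm tall, beyond the rest to the robot's right. Origin at the underside.
- drill: Bystander: loose rotary hand tool, black body 110 x 40 x 40 mm with a steel nose, beyond the rest to the robot's left. Origin at the underside.
- rasp: Bystander: loose thin rasp, 140 x 12 x 10 mm, lying on the cork pad behind the mallet's head. Origin at the underside.
Things that resemble listed ones, but are neither listed nor needed, are in the scene too. Leave any orange look-alike of the part that bears panel_center alone.

How it is judged (in metres and radians):
On the way, in this order (a step that is already met when the one before it is completed fails the run):
1. the prop leg is swung out against its stop, the pin still up (value of joint leg above 1.52 rad and value of joint pin below 0.006 m), for 0.2 s.
2. the pin is driven down with the mallet, the leg out (value of joint leg above 1.52 rad and value of joint pin above 0.014 m and distance between mallet_head and pin_top below 0.06 m).
3. the mallet stands on its head on the cork pad again, let go (horizontal distance between mallet_head and pad below 0.05 m and height (world z) of mallet_head between 0.033 and 0.045 m and angle between mallet_head's own z axis and vertical below 0.1 rad and contact force between the fingers and mallet below 0.1 N), for 0.2 s.
At the end, for the whole second after the job is handed in: Leg within 0.05 rad of its stop, pin within 2 mm of flush; mallet upright on its head within 50 mm of the pad's centre; panel level, carving up, on block and leg, within 0.2 rad of the leg's line, centre within 25 mm of that line and 35 to 95 mm ahead of the block's centre; all let go (all of step 3 and value of joint leg above 1.52 rad and value of joint pin above 0.014 m and x of panel_center in the frame of rest between -0.095 and -0.035 m and y of panel_center in the frame of rest between -0.025 and 0.025 m and height (world z) of panel_center between 0.079 and 0.086 m and angle between panel_center's own z axis and vertical below 0.05 rad and angle between the x axis of panel_center and the x axis of rest, either way round below 0.2 rad and linear speed of panel below 0.02 m/s); the robot touches nothing.
It fails at once if the pin is pressed by the gripper (2 N) instead of by the mallet (contact force between any of the fingers, the arm and pin above 2 N).
It fails at once if the panel is let go more than 18 mm above the rest's top (height (world z) of panel_center above 0.1 m and contact force between anything else and panel below 0.1 N).
It fails at once if a bystander is moved by more than 30 mm (distance of any of file, offcut, jar, drill, rasp from where it was at the start of the episode above 0.03 m).
It also fails if it takes over 70 s, if anything falls off the work surface, if the arm or the gripper's body presses on something with over 40 N, if the wrist force passes 120 N, or if a joint passes its speed limit or range.

## Working session

There is one attempt and no reset: what is moved stays moved. The work goes in short steps, each a Python script; the robot and the scene stay as the last script left them, time stands still between calls to the robot, and variables do not carry over. Pictures are saved under pics/ and viewed, and the job is handed in when it is done.

```bash
ls; mkdir -p pics
python3 - <<'E'
from workcell import robot
import cv2
print(robot.pinch_z, robot.current_t(), robot.current_ee_rot())
for n in ("side","top","wrist"):
    p=robot.read_camera(n); cv2.imwrite(f"pics/{n}0.png",p["frame"][:,:,::-1])
    print(n,p["fx"],p["cx"],p["cy"],p.get("cam_to_world",p.get("T_tool_cam")).round(3).tolist() if hasattr(p.get("cam_to_world",p.get("T_tool_cam")),'round') else p)
    for q in ("rest","leg","leg_end","pin_top","mallet_head","mallet_grip","pad","panel_center","file","offcut","jar","drill","rasp"):
        if n=="wrist": continue
        r=robot.recognise(p,q); print(q,[(round(a["p"],2),[round(v) for v in a["bbox"]]) for a in r[:3]])
E
```

```text
pics
18.700000000000003 0.0 [-1.35222127  0.95116507 -0.94854954]
side 492.8294910967689 255.4717021097063 196.2006270793491 [[-0.915, -0.248, 0.318, 135.511], [-0.403, 0.568, -0.717, 815.094], [-0.003, -0.785, -0.62, 801.665], [0.0, 0.0, 0.0, 1.0]]
rest [(0.62, [290, 149, 73, 30]), (0.57, [235, 202, 93, 67])]
leg [(0.78, [225, 208, 10, 43])]
leg_end []
pin_top [(0.42, [225, 203, 7, 11])]
mallet_head [(0.59, [200, 327, 68, 82])]
mallet_grip [(0.62, [198, 325, 69, 83])]
pad [(0.68, [184, 322, 107, 81]), (0.33, [226, 208, 14, 48])]
panel_center [(0.96, [290, 151, 75, 30]), (0.64, [358, 197, 78, 53])]
file [(0.76, [246, 182, 41, 11]), (0.71, [152, 310, 45, 54])]
offcut [(0.86, [174, 198, 23, 27])]
jar [(0.56, [209, 158, 26, 31])]
drill [(0.82, [106, 250, 87, 27])]
rasp [(0.7, [153, 313, 45, 55])]
top 434.3360388811161 256.2339589236291 189.31095655872582 [[-0.007, -0.979, 0.202, 320.351], [-1.0, 0.007, -0.0, 8.778], [-0.001, -0.202, -0.979, 1124.141], [0.0, 0.0, 0.0, 1.0]]
rest [(0.67, [276, 179, 77, 97])]
leg [(0.72, [261, 178, 49, 28]), (0.44, [393, 195, 54, 76])]
leg_end [(0.97, [261, 176, 49, 33]), (0.48, [146, 205, 67, 62])]
pin_top []
mallet_head [(0.81, [127, 220, 52, 70])]
mallet_grip [(0.89, [126, 224, 52, 70])]
pad [(0.85, [145, 205, 67, 61])]
panel_center [(0.79, [346, 291, 64, 85]), (0.69, [393, 195, 52, 72])]
file [(0.95, [317, 164, 21, 60]), (0.21, [182, 114, 39, 62])]
offcut [(0.91, [258, 128, 38, 24])]
jar [(0.77, [326, 126, 27, 33]), (0.53, [145, 204, 63, 63])]
drill [(0.9, [182, 115, 40, 61])]
rasp [(0.75, [141, 180, 52, 10]), (0.17, [261, 178, 53, 33])]
wrist 300.25324610897013 250.74229076416637 192.61950255516746 [[1.0, -0.001, -0.0, -0.108], [0.0, -0.289, 0.957, -142.979], [-0.001, -0.957, -0.289, 73.523], [0.0, 0.0, 0.0, 1.0]]
```

Run:
```python
import cv2
t=cv2.imread("pics/top0.png"); s=cv2.imread("pics/side0.png")
c=t[90:350,80:440]; cv2.imwrite("pics/top0c.png",cv2.resize(c,None,fx=2.2,fy=2.2,interpolation=cv2.INTER_CUBIC))
c=s[120:380,50:410]; cv2.imwrite("pics/side0c.png",cv2.resize(c,None,fx=2.2,fy=2.2,interpolation=cv2.INTER_CUBIC))
```

```text
(no output)
```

View pics/top0c.png

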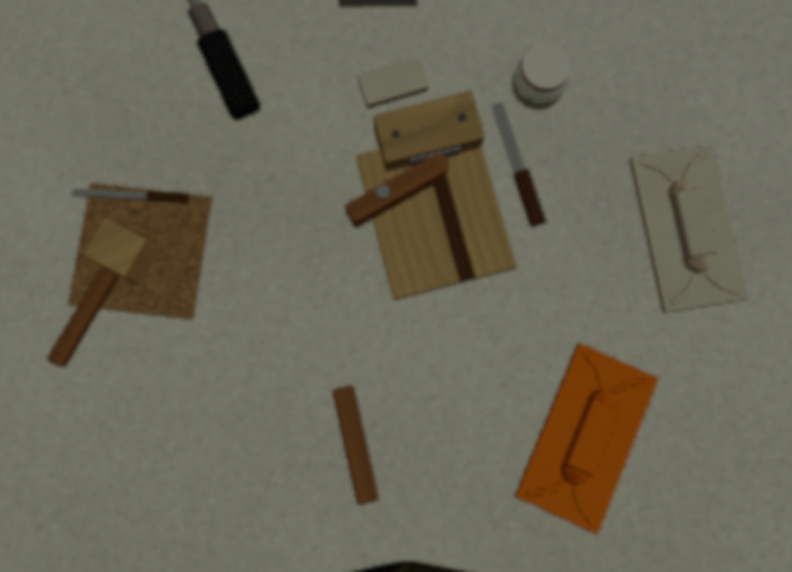

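View pics/side0c.png

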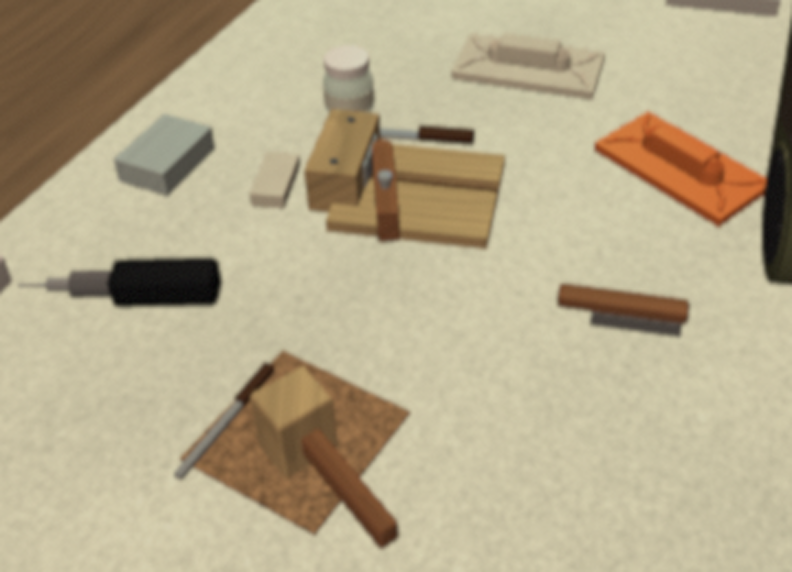

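```bash
cat > h.py <<'E'
from workcell import robot
import numpy as np, cv2
from scipy.spatial.transform import Rotation as R
def down(a):  # tool x (jaw axis) at yaw a, tool y down
    c,s=np.cos(a),np.sin(a)
    return R.from_matrix(np.array([[c,0,-s],[s,0,c],[0,-1,0]])).as_rotvec()
def best(pos,a):
    q0=np.array(robot.current_joint_pos()); o=[]
    for b in (a,a+np.pi):
        q=robot.inverse_kinematics(list(pos),down(b).tolist())
        if q is not None: o.append((abs(np.array(q)-q0).max(),b,q))
    o.sort(key=lambda t:t[0]); return o
def pose(p,T=None):
    return np.array(p["cam_to_world"]) if "cam_to_world" in p else T@np.array(p["T_tool_cam"])
def tool():
    T=np.eye(4);T[:3,:3]=R.from_rotvec(robot.current_ee_rot()).as_matrix();T[:3,3]=robot.current_eef_pos();return T
def ray(p,C,u,v,z):
    d=C[:3,:3]@np.array([(u-p["cx"])/p["fx"],(v-p["cy"])/p["fy"],1]);o=C[:3,3];return (o+d*(z-o[2])/d[2])[:3]
def proj(p,C,X):
    X=np.atleast_2d(X);c=(X-C[:3,3])@C[:3,:3];return np.c_[p["cx"]+p["fx"]*c[:,0]/c[:,2],p["cy"]+p["fy"]*c[:,1]/c[:,2]]
def shot(n,f):
    T=tool();p=robot.read_camera(n);C=pose(p,T);cv2.imwrite(f"pics/{f}.png",p["frame"][:,:,::-1])
    np.save(f"pics/{f}.npy",dict(p=p,C=C),allow_pickle=True);return p,C
def load(f):
    d=np.load(f"pics/{f}.npy",allow_pickle=True).item();return d["p"],d["C"]
E
python3 - <<'E'
from h import *
p,C=shot("top","t1")
g=lambda X,Y,z:ray(p,C,80+X/2.2,90+Y/2.2,z).round(0)
for n,X,Y,z in [("pin",383,190,76),("hinge",440,165,60),("legend",350,215,60),("plateL",395,298,16),("plateR",514,267,16),("head",115,248,74),("hend",60,360,39),("pad",140,250,4),("panel",690,230,14),("jar",543,65,75),("rasp r",188,197,8),("file",530,165,10)]:
    print(n,g(X,Y,z))
T=tool();print(T.round(2))
print(C[:3,3])
for z in(300,350):
  for a in (0,np.pi/2,np.pi,-np.pi/2):
    print(z,a,robot.inverse_kinematics([480,0,z],down(a).tolist()))
E
```

```text
pin [570.  14.  76.]
hinge [602. -52.  60.]
legend [544.  52.  60.]
plateL [455.   1.  16.]
plateR [ 490. -139.   16.]
head [506. 313.  74.]
hend [384. 379.  39.]
pad [515. 303.   4.]
panel [ 533. -349.   14.]
jar [ 717. -173.   75.]
rasp r [579. 248.   8.]
file [ 615. -163.   10.]
[[ 3.4000e-01  0.0000e+00  9.4000e-01  1.9542e+02]
 [-9.4000e-01  0.0000e+00  3.4000e-01 -5.4078e+02]
 [-0.0000e+00 -1.0000e+00  0.0000e+00  2.3131e+02]
 [ 0.0000e+00  0.0000e+00  0.0000e+00  1.0000e+00]]
[ 320.35092261    8.77754267 1124.14079792]
300 0 [-0.08803032  0.12304247  1.5785767   0.          1.43997348 -0.08803032]
300 1.5707963267948966 [-0.08803032  0.12304247  1.5785767   0.          1.43997348 -1.65882665]
300 3.141592653589793 None
300 -1.5707963267948966 [-0.08803032  0.12304247  1.5785767   0.          1.43997348  1.48276601]
350 0 [-0.08803032  0.09752028  1.48584692  0.          1.55822545 -0.08803032]
350 1.5707963267948966 [-0.08803032  0.09752028  1.48584692  0.          1.55822545 -1.65882665]
350 3.141592653589793 None
350 -1.5707963267948966 [-0.08803032  0.09752028  1.48584692  0.          1.55822545  1.48276601]
```

Run:
```python
from h import *
robot.grip(0)
robot.move_ptp([590,-30,260],down(-np.pi/2).tolist())
p,C=shot("wrist","w1"); print(robot.current_t())
for q in ("rest","leg","pin_top"):
    print(q,[(round(a["p"],2),np.round(a["bbox"]).tolist()) for a in robot.recognise(p,q)[:3]])
cv2.imwrite("pics/w1b.png",cv2.resize(p["frame"][:,:,::-1],None,fx=1.5,fy=1.5,interpolation=cv2.INTER_CUBIC))
```

```text
4.6167
rest [(0.84, [255.0, 158.0, 149.0, 176.0])]
leg [(0.38, [16.0, 223.0, 28.0, 54.0])]
pin_top [(0.57, [22.0, 171.0, 44.0, 10.0]), (0.43, [210.0, 186.0, 15.0, 14.0]), (0.26, [47.0, 46.0, 94.0, 92.0])]
```

View pics/w1b.png

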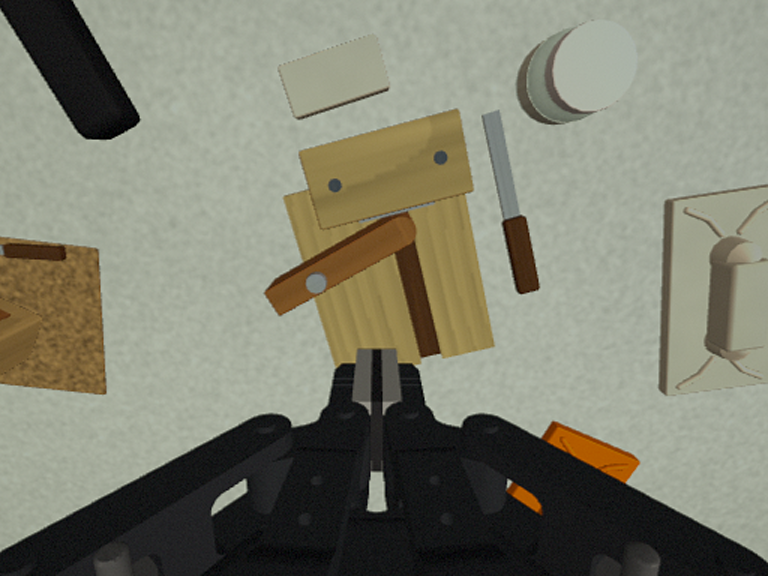

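```bash
cat > fit.py <<'E'
from h import *
from scipy.optimize import least_squares
p,C=load("w1")
M=np.array([[-30,60,60],[-30,-60,60],[30,-60,60],[30,60,60],[-180,-60,16]])
U=np.array([[321,229],[472,190],[460,110],[300,151],[493,347]])/1.5
def W(x,M):
    c,s=np.cos(x[2]),np.sin(x[2]);return np.c_[x[0]+c*M[:,0]-s*M[:,1],x[1]+s*M[:,0]+c*M[:,1],M[:,2]]
f=lambda x:(proj(p,C,W(x,M))-U).ravel()
r=least_squares(f,[640,-60,-0.2]);print(r.x,f(r.x).round(1))
rest=r.x
def legpts(l):
    d=np.array([-np.sin(l),np.cos(l)]);n=np.array([d[1],-d[0]]);h=np.array([-46,0])
    return np.array([[*(h+75*d),76],[*(h+120*d+12*n),60],[*(h+120*d-12*n),60]])
UL=np.array([[316,283],[265,292],[279,314]])/1.5
g=lambda x:(proj(p,C,W(rest,legpts(x[0])))-UL).ravel()
r=least_squares(g,[0.2]);print("leg",r.x,g(r.x).round(1))
hinge=W(rest,np.array([[-46,0,0]]))[0];print(hinge, W(rest,legpts(r.x[0])),W(rest,legpts(np.pi/2)))
E
python3 fit.py
```

```text
[ 6.50329671e+02 -3.93636115e+01  2.37281456e-01] [-0.5  0.6  1.9  1.4  0.1 -1.1 -1.5 -0.5  0.1  0.1]
leg [0.27339511] [-0.6  0.4 -2.2  0.  -0.6  1.8]
[605.61856395 -50.17642335   0.        ] [[568.96099349  15.25462836  76.        ]
 [557.43541948  60.37847066  60.        ]
 [536.49748293  48.64804811  60.        ]] [[532.72001973 -67.80600786  76.        ]
 [486.16015967 -66.71999149  60.        ]
 [491.80162671 -90.04752564  60.        ]]
```

```bash
cat > push.py <<'E'
from fit import *
yaw=rest[2]
def P(l,off,r=110,z=34):
    t=yaw+np.pi/2+l;d=np.array([np.cos(t),np.sin(t)]);n=np.array([d[1],-d[0]])
    q=hinge[:2]+r*d+off*n;return [q[0],q[1],z]
def A(l): return down(yaw-np.pi/2+l).tolist()
l0=0.273
robot.move_ptp(P(l0,45,z=140),A(l0))
robot.move_linear(P(l0,42),v=200)
f0=np.array(robot.current_force());print(robot.current_t(),f0.round(1))
robot.move_linear(P(l0,23),v=100)
for l in np.linspace(l0,np.pi/2-0.02,7)[1:]:
    robot.move_linear(P(l,23),v=120,rot=A(l))
    print(round(l,2),(np.array(robot.current_force())-f0).round(1))
off=23
while off>8:
    off-=1.5; robot.move_linear(P(np.pi/2-0.02,off),v=30)
    df=np.array(robot.current_force())-f0
    if np.linalg.norm(df[:2])>12: break
robot.dwell(0.25)
print(off,df.round(1),robot.current_t())
robot.move_linear(P(np.pi/2,55),v=200)
robot.move_linear(P(np.pi/2,55,z=170),v=250)
p2,C2=shot("top","t2")
print(robot.current_t())
cv2.imwrite("pics/t2c.png",cv2.resize(p2["frame"][90:350,80:440,::-1],None,fx=2.2,fy=2.2,interpolation=cv2.INTER_CUBIC))
E
python3 push.py
```

```text
[ 6.50329671e+02 -3.93636115e+01  2.37281456e-01] [-0.5  0.6  1.9  1.4  0.1 -1.1 -1.5 -0.5  0.1  0.1]
leg [0.27339511] [-0.6  0.4 -2.2  0.  -0.6  1.8]
[605.61856395 -50.17642335   0.        ] [[568.96099349  15.25462836  76.        ]
 [557.43541948  60.37847066  60.        ]
 [536.49748293  48.64804811  60.        ]] [[532.72001973 -67.80600786  76.        ]
 [486.16015967 -66.71999149  60.        ]
 [491.80162671 -90.04752564  60.        ]]
6.1167 [-0.6  0.5  0.9]
0.49 [ 1.  -0.6 -0.5]
0.7 [-0.7 -0.3 -0.7]
0.91 [-0.1  0.1 -1.8]
1.12 [ 1.  -0.4  0. ]
1.34 [ 0.2  0.2 -0.3]
1.55 [ 0.6 -0.3 -0.8]
15.5 [ 1.5 16.6  1.4] 10.1583
11.2333
```

View pics/t2c.png

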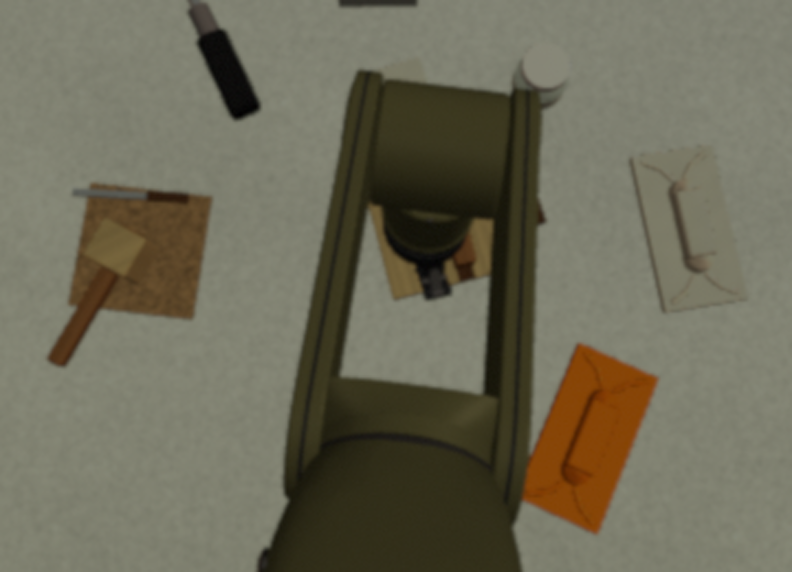

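Run:
```python
from h import *
a=1.075
b=best([470,335,240],a); print([(x[0].round(2),x[1]) for x in b])
robot.move_ptp([470,335,240],down(b[0][1]).tolist())
robot.grip(85)
p,C=shot("wrist","w3"); p2,C2=shot("top","t3"); print(robot.current_t())
for q in ("mallet_head","pad","rasp"):
    print(q,[(round(x["p"],2),np.round(x["bbox"]).tolist()) for x in robot.recognise(p,q)[:3]])
cv2.imwrite("pics/w3b.png",cv2.resize(p["frame"][:,:,::-1],None,fx=1.5,fy=1.5,interpolation=cv2.INTER_CUBIC))
cv2.imwrite("pics/t3c.png",cv2.resize(p2["frame"][110:250,200:340,::-1],None,fx=4,fy=4,interpolation=cv2.INTER_CUBIC))
```

```text
[(np.float64(0.68), 1.075), (np.float64(2.96), 4.216592653589793)]
13.4833
mallet_head [(0.69, [252.0, 155.0, 52.0, 157.0])]
pad [(0.69, [245.0, 197.0, 143.0, 140.0])]
rasp [(0.77, [280.0, 240.0, 97.0, 42.0])]
```

View pics/w3b.png

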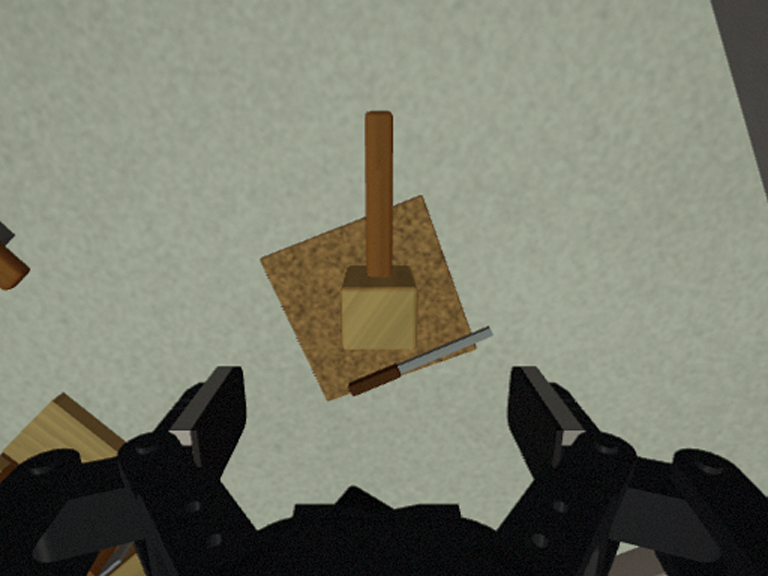

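View pics/t3c.png

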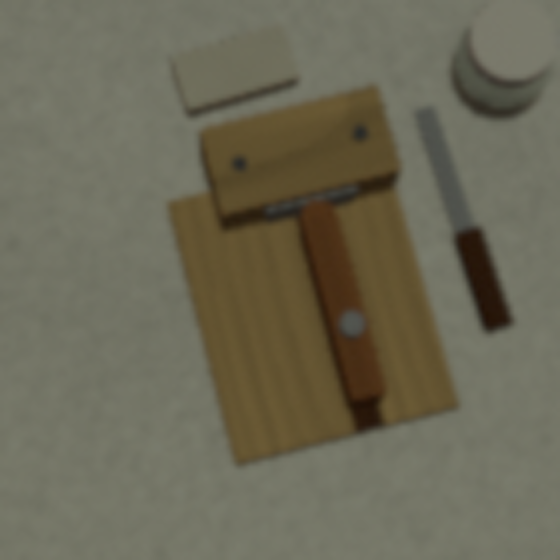

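```bash
cat > fit3.py <<'E'
from h import *
from scipy.optimize import least_squares
def W(x,M):
    c,s=np.cos(x[2]),np.sin(x[2]);return np.c_[x[0]+c*M[:,0]-s*M[:,1],x[1]+s*M[:,0]+c*M[:,1],M[:,2]]
def fit(p,C,M,U,x0):
    f=lambda x:(proj(p,C,W(x,M))-U).ravel()
    r=least_squares(f,x0);return r.x,f(r.x).round(1)
p,C=load("w3")
# image up = handle dir; view from above: left of handle dir (+y) = image left
mal,e=fit(p,C,np.array([[25,28,74],[25,-28,74],[-25,28,74],[-25,-28,74],[145,10,51],[145,-10,51.]]),
  np.array([[342,287],[415,287],[343,349],[415,349],[365,112],[393,112]])/1.5,[506,313,2.65])
pad=np.mean([ray(p,C,u/1.5,v/1.5,4) for u,v in [(262,260),(422,196),(475,348),(328,400)]],axis=0)
t,Ct=load("t3"); pin=ray(t,Ct,200+352/4,110+323/4,76)
if __name__=="__main__":
    print(mal,e);print("pad",pad,"pin(top)",pin, "grip",W(mal,np.array([[50,0,39.]])))
    r=R.from_matrix
E
python3 fit3.py
```

```text
[508.73728293 316.22379022   2.64539211] [-1.5  0.1  2.   0.1 -1.1  1.5  0.8  1.5 -0.4 -1.1  0.3 -1.1]
pad [516.92995371 305.09703234   4.        ] pin(top) [532.5339731  -69.57471396  76.        ] grip [[464.76739407 340.02817791  39.        ]]
```

```bash
cat > strike.py <<'E'
from fit3 import *
a=mal[2]-np.pi/2; rot=down(a).tolist(); h=np.array([np.cos(mal[2]),np.sin(mal[2])]); G=47
g=mal[:2]+G*h
robot.move_ptp([*g,110],rot)
robot.move_linear([*g,20.5],v=150)
robot.grip(10,effort=115); print("w",robot.current_width())
f0=np.array(robot.current_force())
robot.move_linear([*g,60],v=100)
robot.dwell(0.1)
print("lift",(np.array(robot.current_force())-f0).round(1),np.round(robot.current_torque(),2),robot.current_width())
pin2=np.array([532.6,-68.7]); q=pin2+G*h
robot.move_linear([*g,125],v=200)
robot.move_linear([*q,125],v=350)
p,C=shot("wrist","w4"); print(robot.current_t())
cv2.imwrite("pics/w4b.png",cv2.resize(p["frame"][:,:,::-1],None,fx=1.5,fy=1.5,interpolation=cv2.INTER_CUBIC))
s,_=shot("side","s4")
cv2.imwrite("pics/s4b.png",cv2.resize(s["frame"][100:300,130:380,::-1],None,fx=3,fy=3,interpolation=cv2.INTER_CUBIC))
E
python3 strike.py
```

```text
w 17.846775161978968
lift [ 1.2  0.7 -9.1] [0.04 0.11 0.  ] 18.371116243646945
18.0
```

View pics/w4b.png

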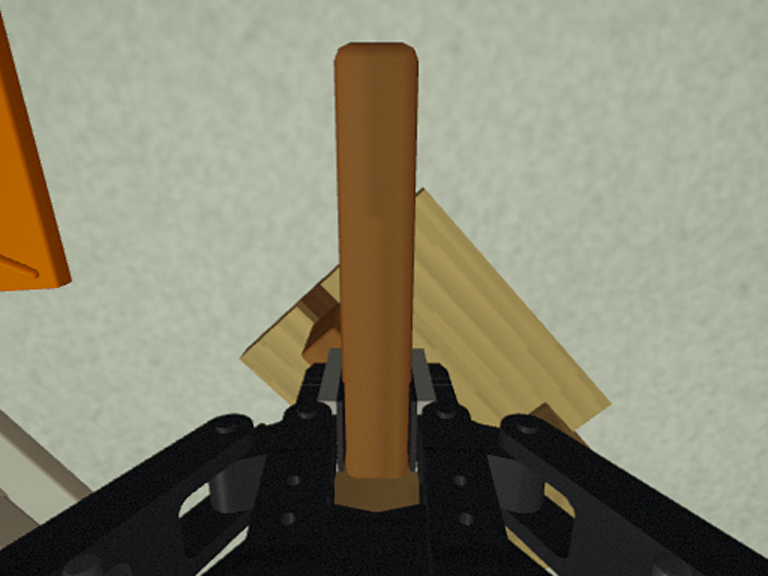

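View pics/s4b.png

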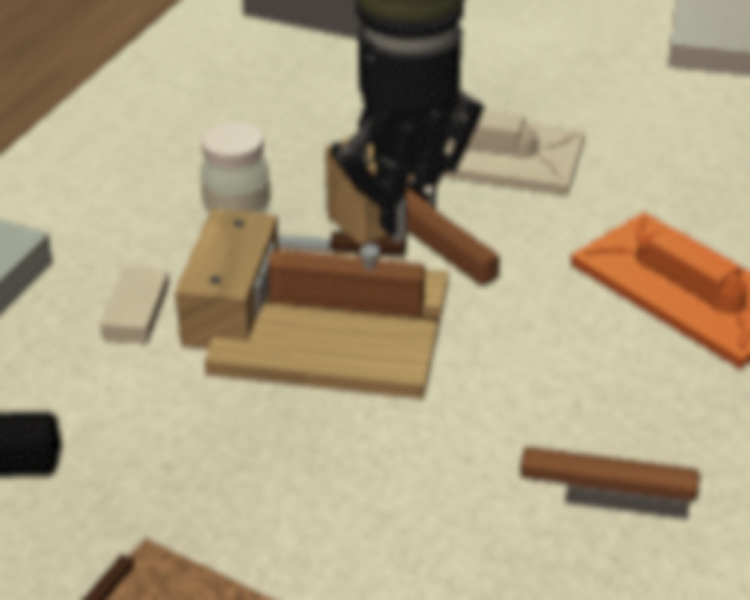

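```bash
cat > press.py <<'E'
from fit3 import *
h=np.array([np.cos(mal[2]),np.sin(mal[2])]); G=47
q=np.array([532.6,-68.7])+G*h
robot.move_linear([*q,96],v=120)
f0=np.array(robot.current_force())
z=96
while z>66:
    z-=2; robot.move_linear([*q,z],v=50)
    f=(np.array(robot.current_force())-f0); print(z,f.round(1).tolist(),robot.current_width().__round__(1) if 0 else "")
    if f[2]>25: break
print(robot.current_t())
s,_=shot("side","s5")
cv2.imwrite("pics/s5b.png",cv2.resize(s["frame"][100:300,130:380,::-1],None,fx=3,fy=3,interpolation=cv2.INTER_CUBIC))
E
python3 press.py
```

```text
94 [-0.2, 1.0, 0.5] 
92 [0.3, 1.1, 1.6] 
90 [-0.1, 2.3, 5.0] 
88 [1.7, 0.6, 3.7] 
86 [1.0, 1.4, 3.6] 
84 [2.6, 0.9, 2.7] 
82 [1.3, 1.6, 3.8] 
80 [2.4, 0.3, 3.5] 
78 [1.2, 0.5, 3.8] 
76 [-0.2, 1.7, 13.0] 
74 [-4.5, 3.8, 28.4] 
21.1917
```

View pics/s5b.png

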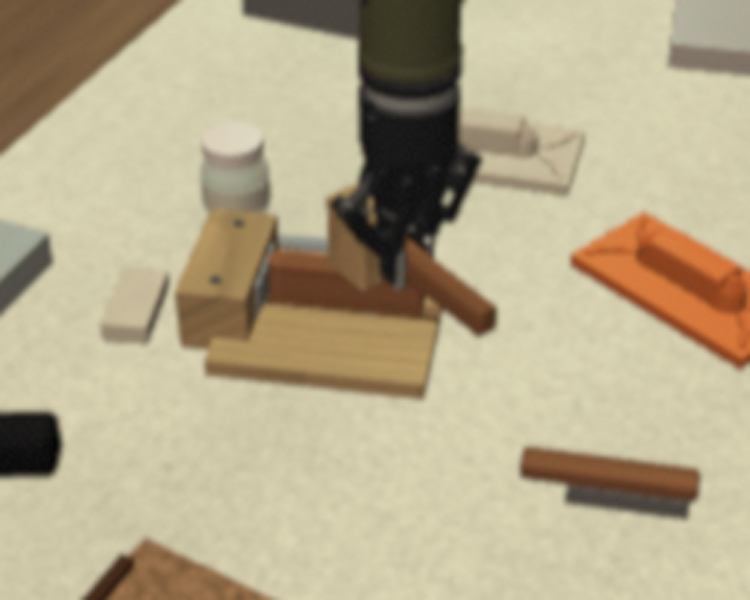

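Run:
```python
from fit3 import *
h=np.array([np.cos(mal[2]),np.sin(mal[2])]); G=47
q=np.array([532.6,-68.7])+G*h
robot.move_linear([*q,125],v=200)
robot.move_linear([*(q+np.array([-40,110])),125],v=300)
s,_=shot("side","s6");w,_=shot("wrist","w6");t,_=shot("top","t6")
cv2.imwrite("pics/s6b.png",np.vstack([cv2.resize(x,(500,290),interpolation=cv2.INTER_CUBIC)[:,:,::-1] for x in (s["frame"][140:256,150:350],t["frame"][110:226,200:400])]))
cv2.imwrite("pics/w6b.png",cv2.resize(w["frame"][:,:,::-1],None,fx=1.5,fy=1.5,interpolation=cv2.INTER_CUBIC))
print(robot.current_t())
```

```text
22.3417
```

View pics/s6b.png

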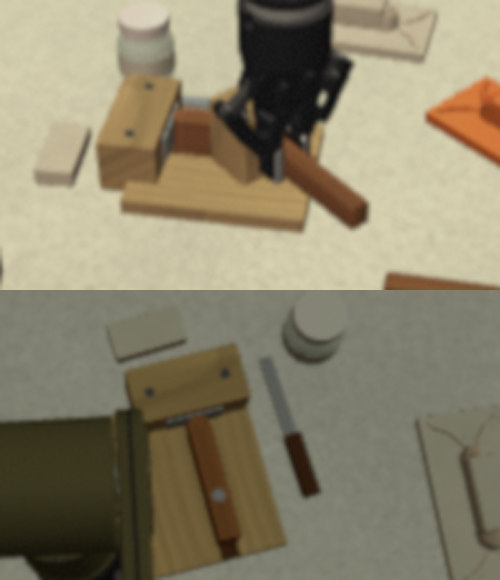

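View pics/w6b.png

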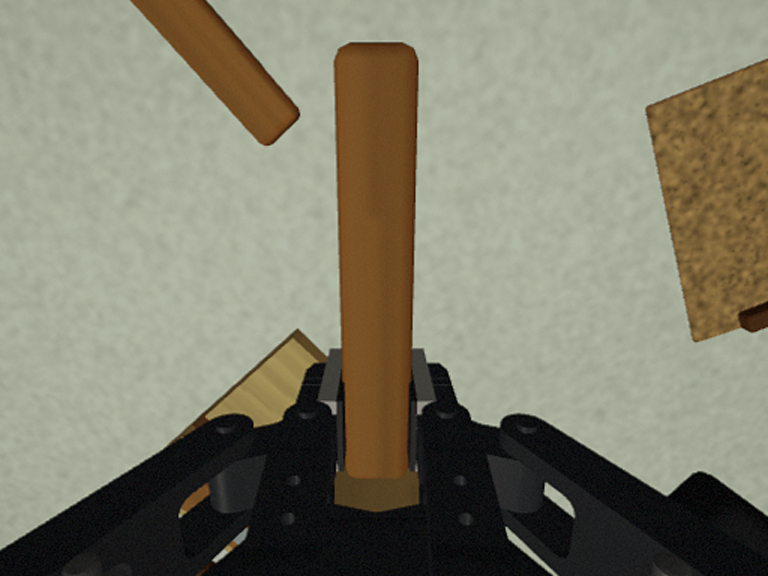

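```bash
cat > place.py <<'E'
from fit3 import *
h=np.array([np.cos(mal[2]),np.sin(mal[2])]); G=47
T=np.array([511.5,312]); g=T+G*h
robot.move_linear([*g,125],v=350)
s,Cs=shot("side","s7");t,Ct=shot("top","t7")
for n,p,C in(("s",s,Cs),("t",t,Ct)): print(n,proj(p,C,[[532.6,-68.7,76],[532.6,-68.7,60]]).round(1).tolist())
cv2.imwrite("pics/s7b.png",np.hstack([cv2.resize(x,(400,400),interpolation=cv2.INTER_CUBIC)[:,:,::-1] for x in (s["frame"][160:260,190:290],t["frame"][140:240,230:330])]))
print(robot.current_t())
E
python3 place.py
```

```text
s [[253.3, 183.4], [253.4, 188.6]]
t [[287.6, 190.7], [287.2, 192.0]]
23.3667
```

View pics/s7b.png

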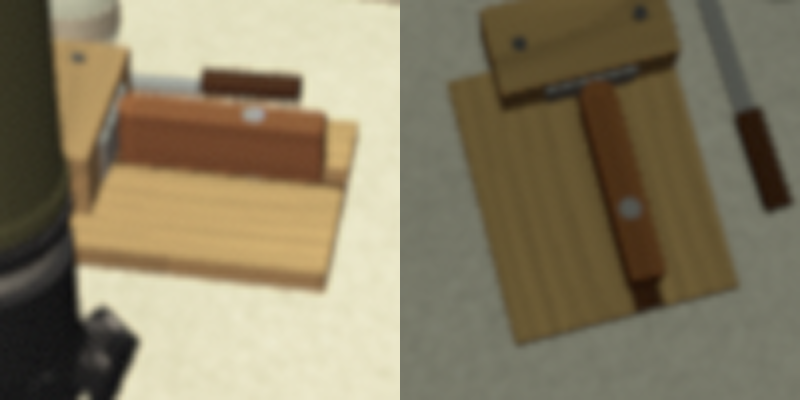

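```bash
cat > place2.py <<'E'
from fit3 import *
h=np.array([np.cos(mal[2]),np.sin(mal[2])]); G=47
g=np.array([511.5,312])+G*h
robot.move_linear([*g,28],v=150)
f0=np.array(robot.current_force());z=28
while z>16:
    z-=1; robot.move_linear([*g,z],v=40)
    f=np.array(robot.current_force())-f0
    if f[2]>4: break
print(z,f.round(1))
robot.grip(40); 
robot.move_linear([*g,140],v=200)
w,C=shot("wrist","w8")
cv2.imwrite("pics/w8b.png",cv2.resize(w["frame"][:,:,::-1],None,fx=1.2,fy=1.2))
b=best([560,-343,230],-1.34);print([(x[0].round(2),x[1]) for x in b])
robot.move_ptp([560,-343,230],down(b[0][1]).tolist())
robot.grip(85)
w,C=shot("wrist","w9");t,Ct=shot("top","t9");s,_=shot("side","s9")
print([(round(x["p"],2),np.round(x["bbox"]).tolist()) for x in robot.recognise(w,"panel_center")[:3]])
cv2.imwrite("pics/w9b.png",cv2.resize(w["frame"][:,:,::-1],None,fx=1.5,fy=1.5,interpolation=cv2.INTER_CUBIC))
cv2.imwrite("pics/s9b.png",np.hstack([cv2.resize(x,(400,400),interpolation=cv2.INTER_CUBIC)[:,:,::-1] for x in (s["frame"][260:384,126:250],t["frame"][150:280,80:210])]))
print(robot.current_t())
E
python3 place2.py
```

```text
20 [-3.  -0.1  8.9]
[(np.float64(1.26), -1.34), (np.float64(1.89), 1.801592653589793)]
[(0.93, [159.0, 290.0, 62.0, 77.0]), (0.86, [252.0, 177.0, 94.0, 157.0])]
30.475
```

View pics/s9b.png

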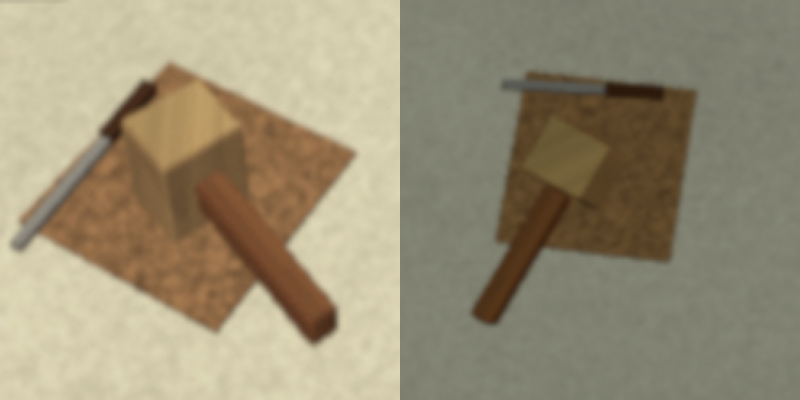

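View pics/w9b.png

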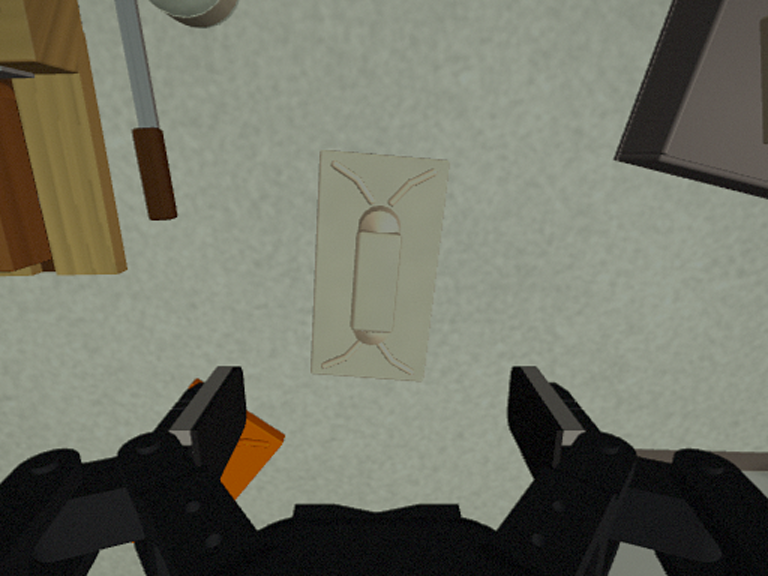

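```bash
cat > fit9.py <<'E'
from fit3 import *
p,C=load("w9")
pan,e=fit(p,C,np.array([[95,50,14],[95,-50,14],[-95,-50,14],[-95,50,14.]]),np.array([[321,150],[448,159],[424,381],[313,374]])/1.5,[533,-349,.23])
if __name__=="__main__":
    print(pan,e)
    M=np.array([[40,0,40],[-40,0,40],[25,17,44],[25,-17,44],[-25,17,44],[-25,-17,44],[25,17,14],[-25,17,14],[95,50,0],[95,-50,0],[-95,-50,0],[-95,50,0]])
    print((proj(p,C,W(pan,M))*1.5).round().tolist())
    t,Ct=load("t9");print("mallet",ray(t,Ct,80+167*.325,150+158*.325,74))
E
python3 fit9.py
```

```text
[ 5.38323130e+02 -3.47800329e+02  1.60842900e-01] [-1.2 -0.2  1.2  0.1  0.6  0.2 -0.6  0.2]
[[380.0, 231.0], [373.0, 331.0], [356.0, 251.0], [401.0, 254.0], [352.0, 314.0], [396.0, 317.0], [357.0, 243.0], [354.0, 302.0], [321.0, 150.0], [447.0, 159.0], [423.0, 374.0], [314.0, 367.0]]
mallet [509.05447811 308.29402531  74.        ]
```

```bash
cat > panel.py <<'E'
from fit9 import *
rest=np.array([650.33,-39.36,0.2373])
a=pan[2]-np.pi/2; rot=down(a).tolist()
robot.move_ptp([*pan[:2],90],rot)
robot.move_linear([*pan[:2],17.5],v=120)
f0=np.array(robot.current_force())
robot.grip(20,effort=70); print("w",robot.current_width(),robot.current_t())
robot.move_linear([*pan[:2],40],v=80)
print("lift",(np.array(robot.current_force())-f0).round(1))
robot.move_linear([*pan[:2],120],v=180)
tgt=W(rest,np.array([[-65.,0,0]]))[0,:2]; r2=down(rest[2]-np.pi/2).tolist()
robot.move_linear([*tgt,120],v=220,rot=r2)
robot.dwell(0.2)
print(robot.current_t(),robot.current_eef_pos(),robot.current_width())
w,C=shot("wrist","w10");s,_=shot("side","s10");t,_=shot("top","t10")
cv2.imwrite("pics/s10b.png",np.hstack([cv2.resize(x,(390,312),interpolation=cv2.INTER_CUBIC)[:,:,::-1] for x in (s["frame"][100:260,150:350],w["frame"])]))
E
python3 panel.py
```

```text
w 32.68773916365071 32.375
lift [-0.5  1.  -5.2]
35.1 [587.07377096 -55.62938594 120.00346043] 32.693637279153904
```

View pics/s10b.png

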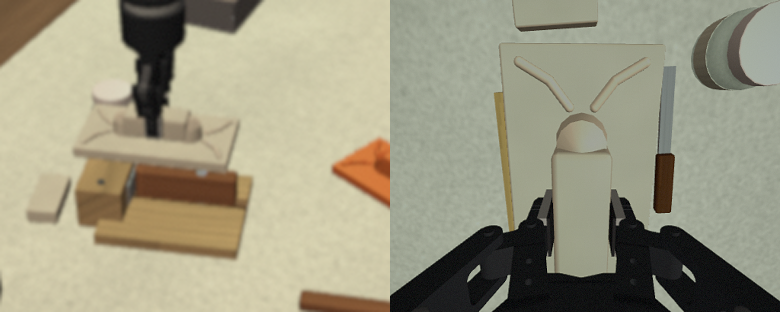

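```bash
cat > set.py <<'E'
from h import *
x=np.array(robot.current_eef_pos())[:2]
robot.move_linear([*x,83],v=120)
f0=np.array(robot.current_force());z=83
while z>72:
    z-=1; robot.move_linear([*x,z],v=30)
    f=np.array(robot.current_force())-f0
    if f[2]>4: break
print(z,f.round(1))
robot.grip(70); robot.dwell(.2)
robot.move_linear([*x,180],v=150)
robot.move_ptp([440,-230,300],down(-np.pi/2).tolist())
robot.dwell(.3)
w,C=shot("wrist","w11");s,_=shot("side","s11");t,_=shot("top","t11")
print(robot.current_t())
cv2.imwrite("pics/s11b.png",cv2.resize(s["frame"][110:384,90:400,::-1],None,fx=2.1,fy=2.1,interpolation=cv2.INTER_CUBIC))
cv2.imwrite("pics/t11b.png",cv2.resize(t["frame"][90:270,80:360,::-1],None,fx=2.8,fy=2.8,interpolation=cv2.INTER_CUBIC))
E
python3 set.py
```

```text
78 [-0.  -1.3  4.8]
39.9
```

View pics/s11b.png

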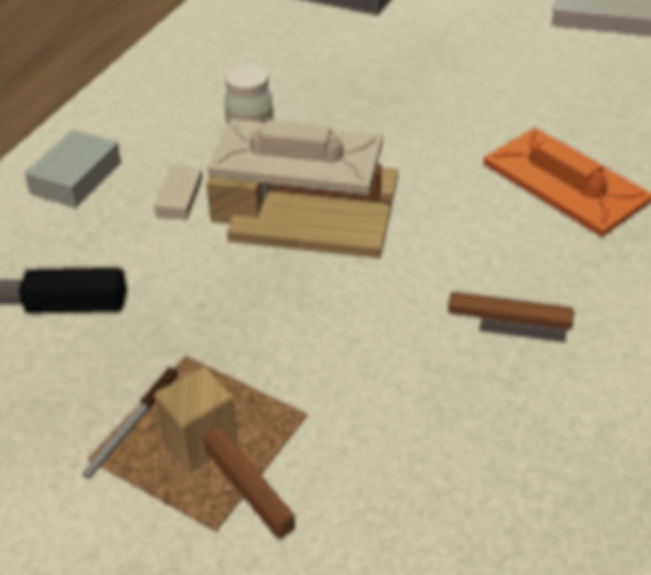

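View pics/t11b.png

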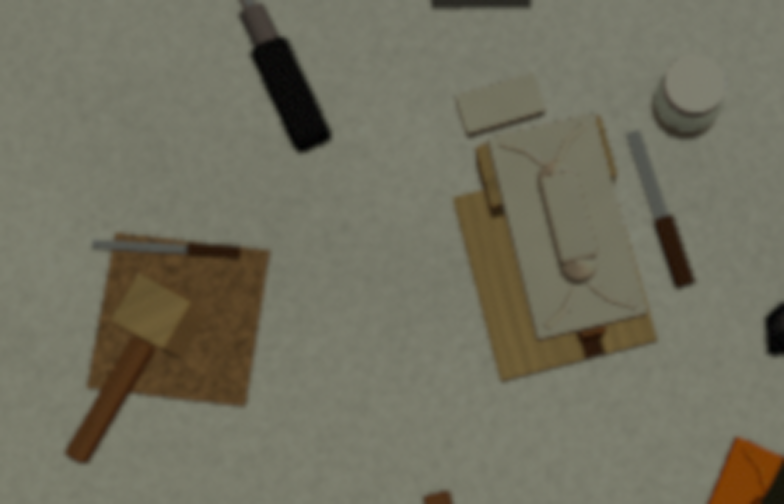

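Run:
```python
from fit3 import *
p,C=load("t11")
U=np.array([[492,137],[596,116],[648,312],[542,334]])/2.8+[80,90]
x,e=fit(p,C,np.array([[95,50,74],[95,-50,74],[-95,-50,74],[-95,50,74.]]),U,[587,-55,.23])
c,s=np.cos(.2373),np.sin(.2373);d=x[:2]-[650.33,-39.36]
print(x,e,"rest frame",c*d[0]+s*d[1],-s*d[0]+c*d[1])
print("mallet",ray(p,C,80+151/2.8,90+310/2.8,74), "pad",np.mean([ray(p,C,80+u/2.8,90+v/2.8,4) for u,v in((116,233),(270,250),(245,405),(88,387))],axis=0))
robot.hand_in();print(robot.current_t())
```

```text
[ 5.86811301e+02 -5.91175058e+01  2.21990626e-01] [-0.6 -0.5  0.6 -1.5  0.9  0.3 -0.9  1.5] rest frame -66.38324287730276 -4.271904302276244
mallet [510.64646111 309.22445843  74.        ] pad [515.8012053  301.96001099   4.        ]
the job is handed in; nothing more can be done
the job is handed in; nothing more can be done
```

The carver's rest is set up and the job is handed in. It took about 40 s of the 70 s allowed. `hand_in()` reports no verdict, so what follows rests on my own checks. Positions come from one camera view each, with calibration good to about 2 mm.

- **Leg:** I swung it out with the closed fingers until it met its stop at about 17 N. The top view showed it lying along the groove, with the pin still up.
- **Pin:** I pressed it down with the mallet head, stopping at about 28 N once the head rested on the leg. Afterwards the pin showed in the side view where a flush head should be.
- **Mallet:** It is standing on its head, let go, about 9 mm from the pad's centre.
- **Panel:** The white one, not the orange look-alike, was lowered onto the rest under force control and released on contact.
    - Its centre is 66 mm ahead of the block's centre and 4 mm off the leg's line, about 0.015 rad out of square.
    - It looks level in the side view; I did not measure its height or tilt.
- **Other things on the bench:** All appear where they were in the last pictures; I compared them by eye only. The arm was clear of everything at hand-in.

No check failed or disagreed.

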